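Set the third kiln prop between the bowls

ROBOT

A 7-joint arm with a two-finger parallel gripper is mounted at the origin on the work surface. World frame = base frame: x ahead of the robot, y to its left, z up, the work surface at z = 0. Lengths are in mm, angles in rad, forces in N, time in s.
With the tool pointing down it reaches from about 425 to 1025 mm from the base axis. Payload 3.6 kg.
Tool frame: the origin (TCP) lies midway between the tips of the shut fingers; the grasp point (between the pads) lies 19 mm behind it (r.grip_point_offset is the distance from the TCP to the grasp point, in mm); x points along the fingers, z is the direction in which the jaws open and shut, and the axes are right-handed (so a half turn about x gives the same grasp; the last joint's range is limited). The gripper opens to 85 mm and grips with 20 to 120 N. Pads are 22 mm wide; open, the fingers measure 114 mm over their backs; the gripper's body (76 mm by 85 mm) begins 54 mm behind the grasp point. The pads swing forward as they close: fully open they stand 13 mm farther back than shut.
Start: joints at [-1.282, 0.591, 0.048, 1.609, -0.033, 0.943, -0.034], TCP at [270.797, 672.531, 231.302] pointing down, gripper open.
Joint ranges: [-2.69, 2.69], [-0.47, 2.24], [-1.27, 1.36], [0.19, 2.51], [-1.53, 4.68], [0.08, 2.07], [-3.09, 3.09]. Speed limits (rad/s): [2.57, 2.57, 3.14, 3.14, 3.14, 3.14, 3.14].

INTERFACE

Orientations are given as a unit quaternion [w, x, y, z].
In Python, from workcell import r, get_image, job gives the robot as it stands.
- The arm moves only by the tool move_arm, never from a script. Its argument "targets" is a list of rows, each a list of 3 entries, a list of its own where there are three numbers: the shift along the tool's x, y, z in m, then the turn, a rotation vector about the tool's x, y, z in rad, then the gripper's target within -1 to 1 (fully open at 1, half-way at 0, shut at -1). In form: [[[x, y, z], [rx, ry, rz], claw], ...]. A call has 1 to 12 rows; each row shifts and turns the pose as measured when the row begins, along the tool's axes as they then stand; what a row does not reach is not made up. A row lasts 1/10 s, in which the tool goes at most 50 mm and 8.59 degrees, less where a joint would pass 70% of its speed; a pose out of reach is approached as far as the arm can. A call with a gripper value outside its range is refused whole. The fingers move at their own pace and stop on an object; "newtons" is the grip in N (left out, the last holds). Time passes only in rows, so rows that do not move let the fingers close. It gives the time, the measured TCP pose, the force and the opening at its end, in the units of the state.
- r.read_state(): the state, without advancing time (a new reading comes with each control period).
- get_image(name): name is "side" or "top" or "wrist"; returns a dict with "image" (420x560x3 uint8, blue, green, red), "fx", "fy", "cx", "cy" (pixels), "R" (3x3) and "t" (3): a world point X has camera coordinates R X + t; the wrist camera has in their place "tool_from_camera" (4x4, takes a point from camera to tool coordinates, whose origin is the TCP and whose axes are the tool frame's). Camera axes: x right, y down, z forward; pixel columns grow to the right and rows downward; lengths in mm; the calibration is good to about 2 mm. The wrist camera is an equidistant fisheye: a pixel r from the principal point sees the ray r / f radians off the axis. A picture is of the moment at which its call begins: read the wrist's pose just before it. There is no depth.
- job.job_done(): hands the job in, once; it reports no verdict.
The state is a dict: "t": time; "joints": joint angles; "qvel": joint speeds; "joint_efforts": joint torques, N m; "tcp_pos": TCP position; "orientation": TCP orientation; "contact_force": force on the tool from outside, world axes, zero at the start; "wrist_torque": the same for the moment, N m; "opening": opening from 0.0 (shut) to 1.0 (fully open).
Only numpy, scipy, OpenCV 4.12 (cv2) and the standard library are available. Lean on these libraries where they do the work, as an engineer would, in place of code of your own. Each camera call takes 0.05 s, during which the arm holds its last target.

TASK

The grey kiln shelf already carries two clay props along one edge and two bowls; make it ready for the next tier. From the wooden ware board take the loose prop that is as tall as those two (neither the shorter nor the taller one) and stand it upright on the kiln shelf midway between the two bowls, in line with their centres. Set it down rather than dropping it, do not shift the bowls, and let go.

Things in the scene. Friction and masses are not known exactly. Their poses are not given: they have to be found in the camera images.
- prop: the loose kiln prop to move: upright clay-coloured cylinder, 40 mm across, 110 mm tall, 0.2-0.35 kg, dark dot on top; origin at the centre of its underside, z up. It stands on a wooden board 16 mm thick at the robot's right, in a row with bystander props of the same width, 75 and 145 mm tall, centres 110 mm or more apart, in any order.
- bowl_a: off-white unglazed bowl, the left one (larger y) of two alike: 100 mm across the rim, 56 mm across the foot, 58 mm tall, about 0.28 kg; stands loose on the kiln shelf; origin at the centre of its underside, z up, its y axis points from the other bowl to it.
- bowl_b: the right-hand bowl (smaller y), same shape; origin at the centre of its underside, which is 200 mm from that of bowl_a, so 100 mm is free between the rims.
- gap (a point): the point on the kiln shelf's top midway between the centres of the two bowls. The shelf is a fixed grey slab, 280 x 340 mm, its top 18 mm above the bench. Two props 110 mm tall are fixed on it near its far edge, each at least 150 mm from this point.
Things that resemble listed ones, but are neither listed nor needed, are in the scene too. Leave any purple look-alike of the prop alone. What is shaped like the bowl_a but black is not meant.

How it is judged:
By the outcome, as a careful person would: the job done as asked, in the order asked, and still so for the second after the job is handed in, with the robot touching nothing.
It also fails if it takes over 40 s, if anything falls off the work surface, if the arm or the gripper's body presses on something with over 40 N, if the wrist force passes 120 N, or if a joint passes its speed limit or range.

## Working session

There is one attempt and no reset: what is moved stays moved. The work goes in short steps, Python scripts to look and compute and a tool call to move; the robot and the scene stay as the last step left them, time stands still between calls to the robot, and variables do not carry over. Pictures are saved under pics/ and viewed, and the job is handed in when it is done.

Besides the shell and the picture viewer there is one more tool, called after "Request:" by a JSON object that holds its "fn" and its "kwargs". move_arm: Moves the arm, as the interface text tells. Its arguments: {"type":"object","properties":{"targets":{"type":"array","items":{"type":"array"}},"newtons":{"type":"number"}},"required":["targets"]}

```bash
mkdir -p pics; ls; python3 - <<'E'
from workcell import r,get_image
import cv2,numpy as np,pickle
print(r.read_state(), r.grip_point_offset)
for n in("side","top","wrist"):
    d=get_image(n);cv2.imwrite(f"pics/{n}0.png",d["image"]);pickle.dump(d,open(f"{n}0.pkl","wb"))
    print(n,{k:v for k,v in d.items() if k!="image"})
E
```

```text
pics
{'t': 0.0, 'joints': array([-1.28151228,  0.59211089,  0.04829116,  1.60981973, -0.03330536,
        0.94269809, -0.03367554]), 'qvel': array([ 5.87809077e-04,  2.55556573e-03,  3.44767539e-04, -4.63751460e-04,
       -4.09711291e-05, -1.14948239e-03, -1.14261297e-03]), 'joint_efforts': array([ 4.37544998e-05, -5.48683298e+01,  1.54706709e+00, -1.98125696e+01,
        9.50093527e-03,  8.73128796e-03,  2.73867180e-06]), 'tcp_pos': array([270.47035999, 671.77232838, 230.14762017]), 'orientation': array([ 0.58533124, -0.39626416,  0.58659091,  0.395314  ]), 'contact_force': array([-0.10067123, -0.70845593, -1.11915191]), 'wrist_torque': array([0.0163938 , 0.04118928, 0.01747097]), 'opening': 0.9980251259013606} 18.700000000000003
side {'fx': 487.2428811950471, 'fy': 487.2428811950471, 'cx': 282.8050609717058, 'cy': 216.24067686791693, 'R': array([[ 0.86642069, -0.49882755, -0.02205135],
       [-0.3130382 , -0.50825377, -0.80229994],
       [ 0.38900163,  0.70203218, -0.59651366]]), 't': array([-453.82218304,  265.98167045,  934.54139472])}
top {'fx': 523.4486777102668, 'fy': 523.4486777102668, 'cx': 279.67208516177, 'cy': 200.37139343306808, 'R': array([[ 0.02372231, -0.99964978, -0.01172889],
       [-0.99383154, -0.02230965, -0.10863305],
       [ 0.10833334,  0.01423357, -0.99401272]]), 't': array([ 109.41821063,  583.53658865, 1249.25840453])}
wrist {'fx': 325.19226210127806, 'fy': 325.19226210127806, 'cx': 279.57227597461, 'cy': 208.4646669991394, 'tool_from_camera': array([[-4.86034323e-04, -2.75908563e-01,  9.61183764e-01,
        -1.43157606e+02],
       [ 1.23766322e-04, -9.61183887e-01, -2.75908535e-01,
         7.07595788e+01],
       [ 9.99999874e-01, -1.51388393e-05,  5.01316548e-04,
        -7.50416459e-01],
       [ 0.00000000e+00,  0.00000000e+00,  0.00000000e+00,
         1.00000000e+00]])}
```

View pics/side0.png

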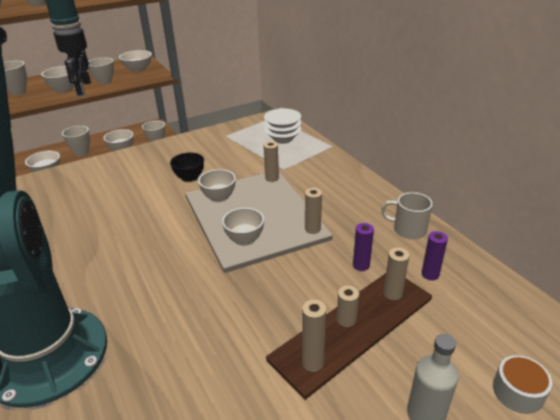

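View pics/top0.png

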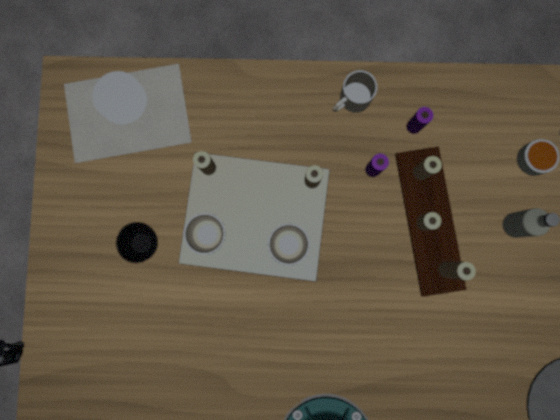

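View pics/wrist0.png

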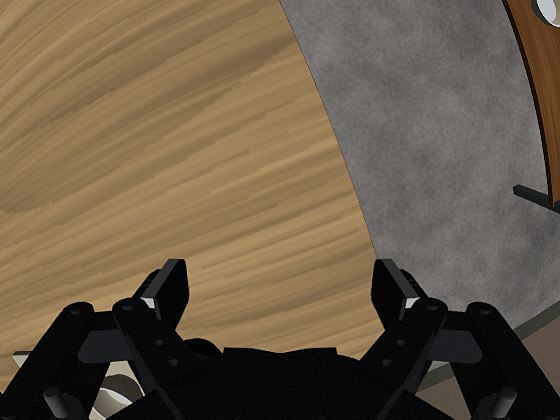

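Side view: on the board there are three clay props with tops near (314,308), (347,293) and (397,255). There are purple look-alikes at (363,247) and (434,256), and fixed props at (271,160) and (313,210). In the top view the board props are at (466,271), (432,221) and (432,164), and the bowls at (205,234) and (289,244), with the black bowl at (137,242). Next I measure them.

```bash
cat > h.py <<'E'
import numpy as np,cv2,pickle
def ray(d,u,v):
    c=-d["R"].T@d["t"]; w=d["R"].T@np.array([(u-d["cx"])/d["fx"],(v-d["cy"])/d["fy"],1.]);return c,w/np.linalg.norm(w)
def onz(d,u,v,z):
    c,w=ray(d,u,v);return c+w*(z-c[2])/w[2]
def tri(d1,p1,d2,p2):
    c1,w1=ray(d1,*p1);c2,w2=ray(d2,*p2)
    s=np.linalg.lstsq(np.c_[w1,-w2],c2-c1,rcond=None)[0]
    a,b=c1+s[0]*w1,c2+s[1]*w2;return (a+b)/2,np.linalg.norm(a-b)
def proj(d,X):
    p=d["R"]@X+d["t"];return np.array([d["fx"]*p[0]/p[2]+d["cx"],d["fy"]*p[1]/p[2]+d["cy"]])
E
python3 - <<'E'
from h import *
s=pickle.load(open("side0.pkl","rb"));t=pickle.load(open("top0.pkl","rb"))
def dot(d,u,v,rad=9):  # dark-dot centroid near seed
    g=cv2.cvtColor(d["image"],cv2.COLOR_BGR2GRAY).astype(float)
    return g[v-rad:v+rad+1,u-rad:u+rad+1]
a=cv2.resize(t["image"][140:295,385:490],None,fx=5,fy=5,interpolation=cv2.INTER_CUBIC)[:600]
a=cv2.resize(t["image"][145:295,390:490],(400,600),interpolation=cv2.INTER_CUBIC)
b=cv2.resize(s["image"][235:385,290:415],(400,480),interpolation=cv2.INTER_CUBIC)
o=np.zeros((600,800,3),np.uint8);o[:,:400]=cv2.convertScaleAbs(a,alpha=1.5);o[:480,400:]=b
cv2.imwrite("pics/crop1.png",o)
c=cv2.resize(t["image"][145:285,175:335],(800,600)[:2],interpolation=cv2.INTER_CUBIC)
cv2.imwrite("pics/crop2.png",c)
for P,Q in (((314,308),(466,271)),((347,293),(432,221)),((397,255),(432,164)),((271,147),(202,160)),((313,194),(314,174))):
    print(tri(s,P,t,Q))
E
```

```text
(array([ 422.50222757, -285.80909886,  159.14445296]), np.float64(0.26012570693014697))
(array([ 533.86014272, -232.42037984,   88.77141065]), np.float64(1.3978986852942494))
(array([ 660.91875125, -223.74906402,  120.53634688]), np.float64(4.304696523108312))
(array([662.37450224, 302.67369873, 117.50803641]), np.float64(2.3575514004593123))
(array([633.81606479,  44.39697307, 120.93275787]), np.float64(0.2817866921463665))
```

View pics/crop1.png

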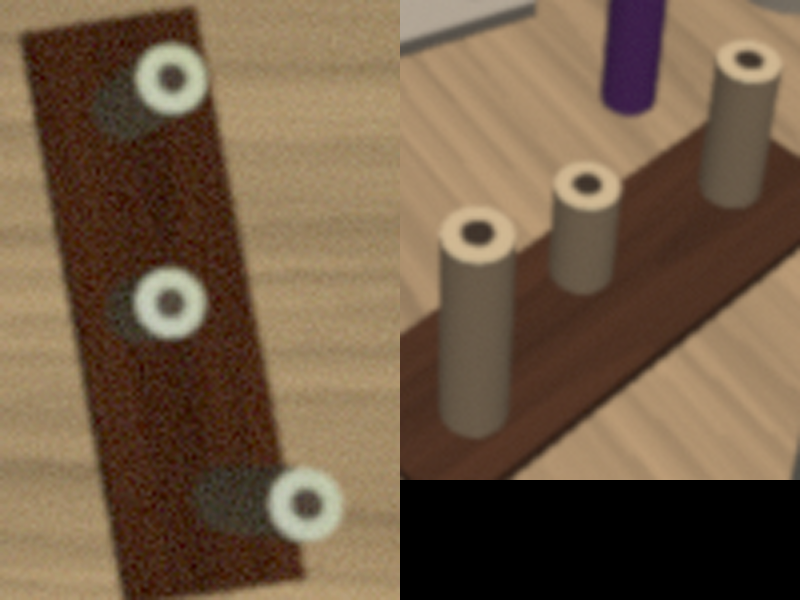

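View pics/crop2.png

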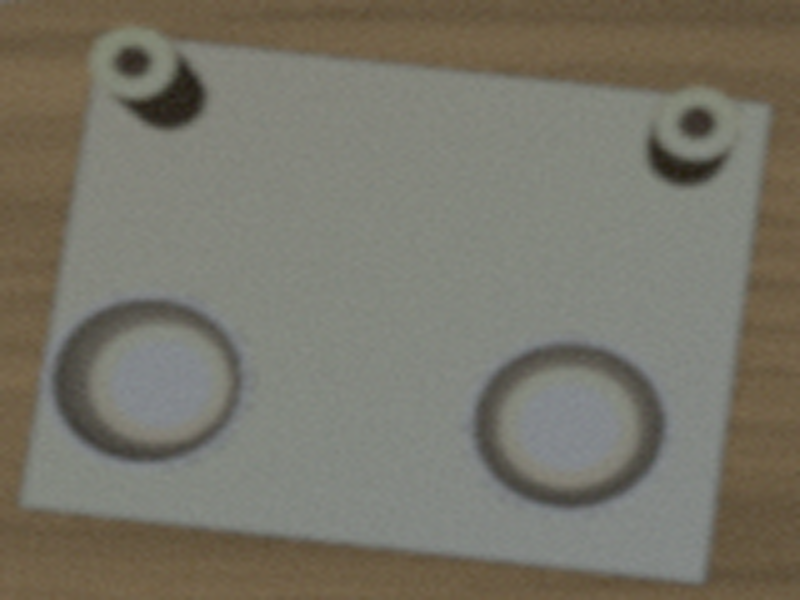

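The crop confirms three board props; tallest (top z≈159), short (≈89) and the wanted one of 110 mm (≈122–126). That is the far one, side (398,254), top (432.5,164). Fixed props are also at the same height class.

```bash
python3 - <<'E'
from h import *
from scipy.spatial.transform import Rotation as Ro
s=pickle.load(open("side0.pkl","rb"));t=pickle.load(open("top0.pkl","rb"))
P=onz(t,432.6,164.1,126);print("prop top",P, "side",onz(s,398.2,253.6,126), tri(s,(398.2,253.6),t,(432.6,164.1)))
A=onz(t,204,233.2,76);B=onz(t,288.5,243.8,76);print("A",A,"B",B,np.linalg.norm(A-B),"mid",(A+B)/2,"purple",onz(t,379,159,110),onz(t,425,113,110))
def rim(seed,d,lo,hi): pass
# side rims
print("sideA,B",onz(s,217.5,183,76),onz(s,243,223,76))
q=np.array([0.58533124,-0.39626416,0.58659091,0.395314]);print(Ro.from_quat(np.r_[q[1:],q[0]]).as_matrix().round(3))
print("board corners",[onz(t,*p,16)[:2].round() for p in((395,154),(438,147),(465,290),(422,295))])
b=cv2.resize(s["image"][160:260,170:290],(720,600),interpolation=cv2.INTER_CUBIC);cv2.imwrite("pics/crop3.png",b)
E
```

```text
prop top [ 661.57659027 -224.83370532  126.        ] side [ 658.70923903 -225.67765011  126.        ] (array([ 661.02097753, -224.69526274,  124.5005299 ]), np.float64(1.918172817927629))
A [494.43699623 298.39522963  76.        ] B [474.23612127  99.1266964   76.        ] 200.28984918538356 mid [484.33655875 198.76096302  76.        ] purple [ 673.84921799 -105.79725039  110.        ] [ 785.13379468 -212.57716796  110.        ]
sideA,B [486.89982259 274.07615142  76.        ] [467.73841719  84.41652342  76.        ]
[[-0.001 -0.928  0.373]
 [-0.002  0.373  0.928]
 [-1.    -0.    -0.002]]
board corners [array([ 706., -162.]), array([ 726., -269.]), array([ 374., -331.]), array([ 360., -227.])]
```

View pics/crop3.png

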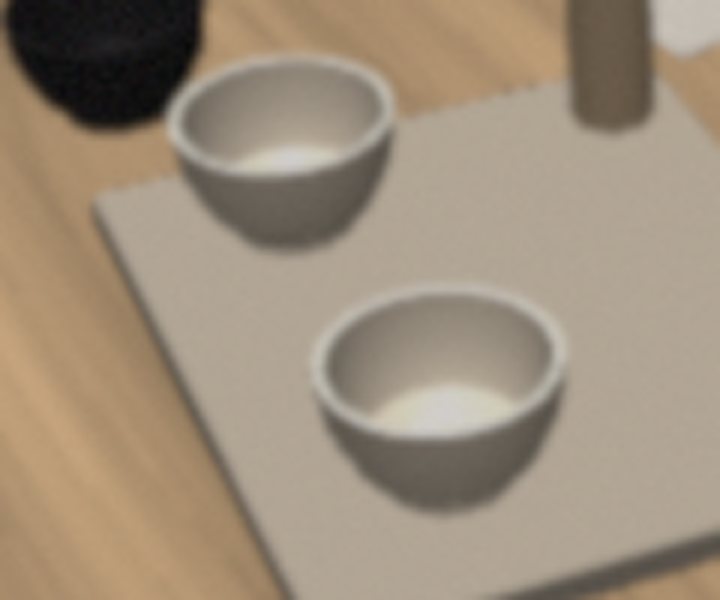

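Bowls in the rim crop are at side (217,179) and (243,220). The wanted prop is confirmed, and the gap is about (484,199). First I turn the jaws to lie across the bowl line.

Request:
{"fn": "move_arm", "kwargs": {"targets": [[[0,0,0],[0.145,0,0],1],[[0,0,0],[0.145,0,0],1],[[0,0,0],[0.145,0,0],1],[[0,0,0],[0.145,0,0],1],[[0,0,0],[0.145,0,0],1],[[0,0,0],[0.145,0,0],1],[[0,0,0],[0.145,0,0],1],[[0,0,0],[0.145,0,0],1],[[0,0,0],[0.145,0,0],1]], "newtons": 40}}

```text
t: 1.05
tcp_pos: [269.0, 669.0, 226.0]
orientation: [0.703, 0.054, 0.706, -0.06]
contact_force: [-0.4, 0.1, 0.3]
opening: 0.999
```

```bash
cat >> h.py <<'E'
from scipy.spatial.transform import Rotation as Ro
def go(st,target,yaw):
    """remaining shift in tool axes (m) and turn (rad), tool down with jaw yaw"""
    q=st["orientation"];M=Ro.from_quat(np.r_[q[1:],q[0]]).as_matrix()
    c,s=np.cos(yaw),np.sin(yaw);T=np.c_[[0,0,-1],[-s,c,0],[c,s,0]]
    print("t",round(st["t"],2),"tcp",st["tcp_pos"].round(1),"open",round(st["opening"],3),"F",st["contact_force"].round(1),"joints",st["joints"].round(2))
    print("shift",(M.T@(np.array(target)-st["tcp_pos"])/1000).round(4),"turn",Ro.from_matrix(M.T@T).as_rotvec().round(4))
E
python3 - <<'E'
from h import *
from workcell import r
s=pickle.load(open("side0.pkl","rb"))
A,B=onz(s,216.3,178.9,76),onz(s,242.7,219.7,76);print(A,B,(A+B)/2)
go(r.read_state(),[661,-225,230],np.radians(-5.8))
E
```

```text
[492.32757807 294.22782073  76.        ] [472.76753817  96.23933835  76.        ] [482.54755812 195.23357954  76.        ]
t 1.05 tcp [269. 669. 226.] open 0.999 F [-0.4  0.1  0.3] joints [-1.51  0.63  0.41  1.63 -0.29  0.96 -1.16]
shift [ 0.002  -0.8192  0.5308] turn [-0.0604 -0.0038  0.0095]
```

Request:
{"fn": "move_arm", "kwargs": {"targets": [[[-0.002,-0.03,0.02],[-0.03,0,0.005],1],[[0,-0.04,0.026],[-0.03,0,0.005],1],[[0,-0.04,0.026],[0,0,0],1],[[0,-0.04,0.026],[0,0,0],1],[[0,-0.04,0.026],[0,0,0],1],[[0,-0.04,0.026],[0,0,0],1],[[0,-0.04,0.026],[0,0,0],1],[[0,-0.04,0.026],[0,0,0],1],[[0,-0.04,0.026],[0,0,0],1],[[0,-0.04,0.026],[0,0,0],1],[[0,-0.04,0.026],[0,0,0],1],[[0,-0.03,0.02],[0,0,0],1]]}}

```text
t: 2.25
tcp_pos: [521.9, 172.8, 221.5]
orientation: [0.704, 0.03, 0.709, -0.028]
contact_force: [0.6, -0.3, 0.3]
opening: 1.002
```

```bash
python3 - <<'E'
from h import *
from workcell import r
go(r.read_state(),[661,-225,230],np.radians(-5.8))
E
```

```text
t 2.25 tcp [521.9 172.8 221.5] open 1.002 F [ 0.6 -0.3  0.3] joints [-0.72  0.41  0.43  2.03 -0.25  0.76 -0.22]
shift [-0.0108 -0.3851  0.1709] turn [ 0.0199 -0.0068 -0.003 ]
```

```bash
python3 - <<'E'
from h import *
from workcell import r,get_image
st=r.read_state();d=get_image("wrist");d["st"]=st;pickle.dump(d,open("wrist1.pkl","wb"));cv2.imwrite("pics/wrist1.png",d["image"])
E
```

```text
(no output)
```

View pics/wrist1.png

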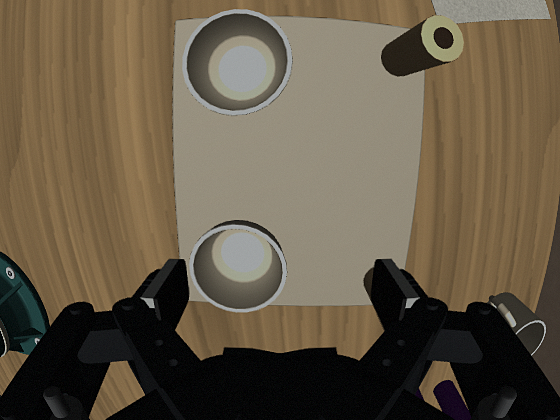

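Wrist view: both bowl rims clearly seen, A centred near (237,62) and B near (239,266).

```bash
cat >> h.py <<'E'
def wray(d,u,v):
    st=d["st"];q=st["orientation"];M=Ro.from_quat(np.r_[q[1:],q[0]]).as_matrix()
    a=np.array([u-d["cx"],v-d["cy"]])/d["fx"];th=np.linalg.norm(a);k=np.sinc(th/np.pi)
    w=np.array([a[0]*k,a[1]*k,np.cos(th)]);T=d["tool_from_camera"]
    return M@T[:3,3]+st["tcp_pos"],M@T[:3,:3]@w
def wonz(d,u,v,z):
    c,w=wray(d,u,v);return c+w*(z-c[2])/w[2]
E
python3 - <<'E'
from h import *
d=pickle.load(open("wrist1.pkl","rb"));g=cv2.GaussianBlur(cv2.cvtColor(d["image"],cv2.COLOR_BGR2GRAY),(0,0),.8).astype(float)
from scipy.optimize import least_squares
from scipy.ndimage import map_coordinates
C=[]
for c,ra in (((237.5,62.5),(55,53)),((239,266.5),(49,45.5))):
    pts=[]
    for a in np.linspace(0,2*np.pi,72,endpoint=False):
        f=np.linspace(.85,1.05,41);u=c[0]+f*ra[0]*np.cos(a);v=c[1]+f*ra[1]*np.sin(a)
        p=map_coordinates(g,[v,u],order=1);i=p.argmax()
        if 2<i<38 : pts.append(wonz(d,u[i],v[i],76)[:2])
    pts=np.array(pts)
    s=least_squares(lambda x:np.hypot(*(pts-x[:2]).T)-x[2],[*pts.mean(0),50],loss="soft_l1");e=np.abs(s.fun)
    print(len(pts),s.x,np.median(e));C.append(s.x[:2])
A,B=C;D=A-B;print(np.linalg.norm(D),(A+B)/2,"yaw perp",np.degrees(np.arctan2(D[1],D[0]))-90)
c,w=wray(d,443,38);print("fixed prop top",wonz(d,443,38,128))
E
```

```text
72 [491.35060108 298.22622602  47.16862587] 0.11497350442804688
63 [471.17807451  99.0732053   47.26493894] 0.16585743329730462
200.17206720812342 [481.26433779 198.64971566] yaw perp -5.783853813261572
fixed prop top [658.99556119 302.6766883  128.        ]
```

Request:
{"fn": "move_arm", "kwargs": {"targets": [[[-0.01,-0.03,0.013],[0.02,0,0],1],[[0,-0.04,0.018],[0,0,0],1],[[0,-0.04,0.018],[0,0,0],1],[[0,-0.04,0.018],[0,0,0],1],[[0,-0.04,0.018],[0,0,0],1],[[0,-0.04,0.018],[0,0,0],1],[[0,-0.03,0.014],[0,0,0],1],[[0,-0.03,0.013],[0,0,0],1],[[0,0,0],[0,0,0],1]]}}

```text
t: 3.2
tcp_pos: [626.9, -148.5, 230.2]
orientation: [0.705, 0.038, 0.707, -0.04]
contact_force: [-0.4, -0.6, 1.0]
opening: 0.999
```

```bash
python3 - <<'E'
from h import *
from workcell import r,get_image
st=r.read_state();go(st,[661,-225,230],np.radians(-5.8))
d=get_image("wrist");d["st"]=st;pickle.dump(d,open("wrist2.pkl","wb"));cv2.imwrite("pics/wrist2.png",d["image"])
E
```

```text
t 3.2 tcp [ 626.9 -148.5  230.2] open 0.999 F [-0.4 -0.6  1. ] joints [-0.15  0.53  0.45  1.81 -0.29  0.87  0.32]
shift [ 0.0002 -0.0722  0.0423] turn [-0.0094 -0.0033  0.0023]
```

View pics/wrist2.png

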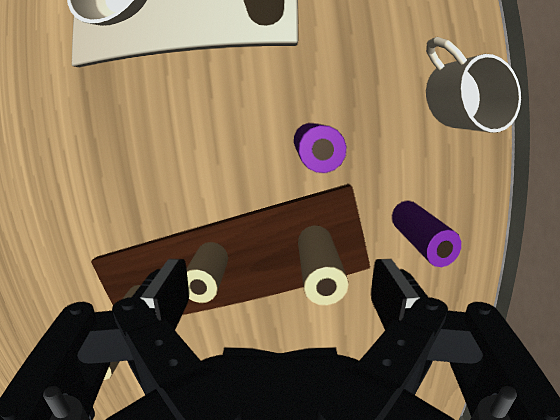

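The wanted prop's top is at (326,286) in this view. The short one is at (202,286), with purple ones at (322,149) and (443,249).

```bash
python3 - <<'E'
from h import *
from workcell import r
d=pickle.load(open("wrist2.pkl","rb"));im=d["image"]
h=cv2.cvtColor(im,cv2.COLOR_BGR2HSV);m=cv2.inRange(h,(15,20,170),(45,140,255))
n,l,s,c=cv2.connectedComponentsWithStats(m)
for i in range(1,n):
    if s[i,4]>200:print(s[i],c[i])
i=l[286,312];ys,xs=np.where(l==i);(u,v),(a,b),an=cv2.fitEllipse(cv2.convexHull(np.c_[xs,ys].astype(np.float32)));print(u,v,a,b)
P=wonz(d,u,v,126);print(P)
st=r.read_state();go(st,[P[0],P[1],230],np.radians(-5.8))
E
```

```text
[    0     0   297   397 39987] [ 78.30499912 147.08290194]
[  109     0   238   242 32776] [225.94023066 125.39589944]
[  175     0   304   360 29018] [361.58529189 200.33878972]
[ 473    0   35   62 1303] [490.36300844  26.47198772]
[ 455  125   57  187 4813] [484.78080199 223.35736547]
[ 445  127   19  114 1316] [454.40197568 180.63905775]
[187 270  30  33 575] [201.85565217 285.80173913]
[  93  361   52   59 1547] [116.47058824 391.5210084 ]
[ 415  361   50   59 1589] [441.64002517 389.60541221]
335.5219421386719 190.61764526367188 298.191162109375 437.760986328125
[ 670.86832248 -140.3052185   126.        ]
t 3.25 tcp [ 626.4 -145.2  229.8] open 1.001 F [-1.2  1.   0.1] joints [-0.15  0.53  0.45  1.81 -0.29  0.87  0.32]
shift [-0.0005  0.0097  0.0436] turn [-0.0069 -0.0051 -0.0005]
```

```bash
python3 - <<'E'
from h import *
from workcell import r
d=pickle.load(open("wrist2.pkl","rb"));im=d["image"]
g=cv2.cvtColor(im,cv2.COLOR_BGR2GRAY)[250:320,290:365]
_,m=cv2.threshold(g,200,255,cv2.THRESH_BINARY)
n,l,s,c=cv2.connectedComponentsWithStats(m);i=1+s[1:,4].argmax();print(s[i],g[36,:].tolist())
ys,xs=np.where(l==i);(u,v),(a,b),an=cv2.fitEllipse(cv2.convexHull(np.c_[xs,ys].astype(np.float32)));u+=290;v+=250;print(u,v,a,b)
for p in ((627,-148.5),(626.4,-145.2)):
    d["st"]["tcp_pos"][:2]=p;print(wonz(d,u,v,126))
E
```

```text
[ 15  17  43  38 956] [42, 43, 43, 42, 42, 42, 44, 42, 40, 40, 36, 34, 29, 27, 155, 228, 225, 221, 221, 221, 220, 220, 219, 221, 223, 238, 128, 48, 51, 55, 53, 55, 54, 53, 53, 52, 56, 53, 55, 52, 53, 51, 52, 56, 53, 36, 103, 210, 224, 218, 218, 218, 220, 217, 220, 219, 220, 211, 158, 150, 155, 153, 154, 155, 158, 160, 158, 161, 162, 155, 155, 153, 154, 151, 154]
325.84542083740234 285.7367515563965 37.16298294067383 43.216678619384766
[ 658.01077529 -224.21177732  126.        ]
[ 657.41077529 -220.91177732  126.        ]
```

Request:
{"fn": "move_arm", "kwargs": {"targets": [[[0,-0.035,0.02],[-0.005,0,0],1],[[0,-0.035,0.02],[0,0,0],1],[[0,0,0],[0,0,0],1],[[0,0,0],[0,0,0],1]]}}

```text
t: 3.65
tcp_pos: [659.4, -211.0, 226.6]
orientation: [0.703, 0.036, 0.71, -0.03]
contact_force: [0.9, 0.9, 0.3]
opening: 0.997
```

```bash
python3 - <<'E'
from h import *
from workcell import r,get_image
st=r.read_state();go(st,[661,-225,230],np.radians(-5.8))
d=get_image("wrist");st2=r.read_state();print(st2["tcp_pos"],st2["qvel"].round(3));d["st"]=st;pickle.dump(d,open("wrist3.pkl","wb"));cv2.imwrite("pics/wrist3.png",d["image"])
E
```

```text
t 3.65 tcp [ 659.4 -211.   226.6] open 0.997 F [0.9 0.9 0.3] joints [-0.03  0.59  0.43  1.7  -0.3   0.93  0.42]
shift [-0.0036 -0.0138  0.0028] turn [ 0.0078 -0.0111 -0.0082]
[ 659.33692087 -211.28226802  226.71588193] [-0.01  -0.012  0.002  0.013  0.004  0.001  0.002]
```

View pics/wrist3.png

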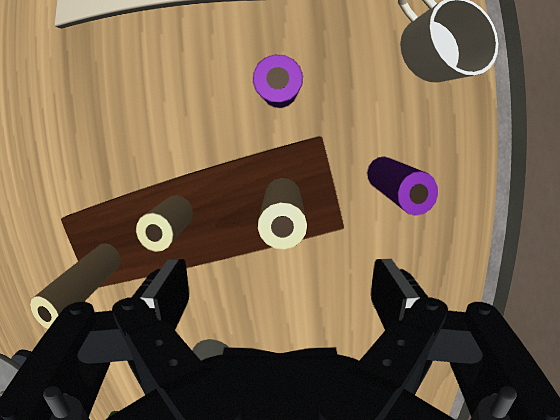

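```bash
cat >> h.py <<'E'
def ring(d,box,th=200):
    x0,y0,x1,y1=box;g=cv2.cvtColor(d["image"],cv2.COLOR_BGR2GRAY)[y0:y1,x0:x1]
    _,m=cv2.threshold(g,th,255,cv2.THRESH_BINARY);n,l,s,c=cv2.connectedComponentsWithStats(m);i=1+s[1:,4].argmax()
    ys,xs=np.where(l==i);(u,v),ab,an=cv2.fitEllipse(cv2.convexHull(np.c_[xs,ys].astype(np.float32)));print("ring",u+x0,v+y0,ab);return u+x0,v+y0
E
python3 - <<'E'
from h import *
from workcell import r
d=pickle.load(open("wrist3.pkl","rb"))
print(wonz(d,*ring(d,(245,190,320,260)),126))
go(r.read_state(),[659.5,-225,82],np.radians(-5.8))
E
```

```text
ring 281.9137191772461 225.609375 (45.7479133605957, 48.4362678527832)
[ 658.00010672 -224.49280476  126.        ]
t 3.7 tcp [ 659.3 -211.3  226.7] open 1.002 F [ 0.8 -0.3  1.1] joints [-0.03  0.59  0.43  1.7  -0.3   0.93  0.42]
shift [ 0.1446 -0.0147  0.003 ] turn [ 0.008  -0.0108 -0.0073]
```

Request:
{"fn": "move_arm", "kwargs": {"targets": [[[0,-0.007,0.001],[0.008,-0.01,-0.007],1],[[0,-0.007,0.001],[0,0,0],1],[[0.025,0,0],[0,0,0],1],[[0.025,0,0],[0,0,0],1],[[0.02,0,0],[0,0,0],1],[[0,0,0],[0,0,0],1],[[0,0,0],[0,0,0],1]]}}

```text
t: 4.4
tcp_pos: [660.4, -219.0, 156.6]
orientation: [0.707, 0.034, 0.706, -0.032]
contact_force: [0.3, -0.1, -0.1]
opening: 1.0
```

```bash
python3 - <<'E'
from h import *
from workcell import r,get_image
st=r.read_state();go(st,[658,-224.5,82],np.radians(-5.8))
d=get_image("wrist");d["st"]=st;pickle.dump(d,open("wrist4.pkl","wb"));cv2.imwrite("pics/wrist4.png",d["image"])
E
```

```text
t 4.4 tcp [ 660.4 -219.   156.6] open 1.0 F [ 0.3 -0.1 -0.1] joints [ 0.    0.67  0.39  1.75 -0.34  0.8   0.47]
shift [ 0.0746 -0.0059 -0.002 ] turn [ 0.0083  0.0021 -0.0032]
```

View pics/wrist4.png

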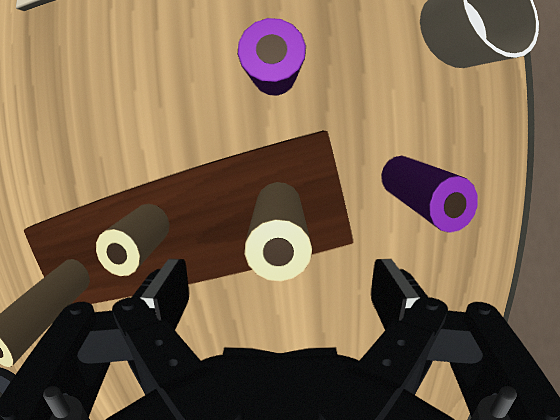

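```bash
python3 - <<'E'
from h import *
d=pickle.load(open("wrist4.pkl","rb"))
print(wonz(d,*ring(d,(236,208,322,290)),126))
E
```

```text
ring 277.8118362426758 250.17868423461914 (60.610042572021484, 66.17285919189453)
[ 658.03045885 -224.23825353  126.        ]
```

Request:
{"fn": "move_arm", "kwargs": {"targets": [[[0,-0.005,-0.002],[0.008,0,0],1],[[0.025,0,0],[0,0,0],1],[[0.025,0,0],[0,0,0],1],[[0,0,0],[0,0,0],1],[[0,0,0],[0,0,0],1]]}}

```text
t: 4.95
tcp_pos: [662.1, -227.2, 113.3]
orientation: [0.711, 0.036, 0.701, -0.037]
contact_force: [-0.7, -0.0, 0.6]
opening: 1.0
```

```bash
python3 - <<'E'
from h import *
from workcell import r,get_image
go(r.read_state(),[658,-224.5,82],np.radians(-5.8))
E
```

```text
t 4.95 tcp [ 662.1 -227.2  113.3] open 1.0 F [-0.7 -0.   0.6] joints [ 0.03  0.72  0.37  1.77 -0.38  0.71  0.5 ]
shift [ 0.0313  0.0023 -0.0048] turn [-0.0014  0.0144 -0.    ]
```

Request:
{"fn": "move_arm", "kwargs": {"targets": [[[0,0.002,-0.004],[0,0.014,0],1],[[0.016,0,0],[0,0,0],1],[[0.014,0,0],[0,0,0],1],[[0,0,0],[0,0,0],1],[[0,0,0],[0,0,0],1]]}}

```text
t: 5.45
tcp_pos: [660.2, -225.8, 85.0]
orientation: [0.708, 0.036, 0.704, -0.037]
contact_force: [-0.1, -0.0, 0.3]
opening: 1.003
```

```bash
python3 - <<'E'
from h import *
from workcell import r,get_image
st=r.read_state();go(st,[658,-224.5,82],np.radians(-5.8))
d=get_image("wrist");cv2.imwrite("pics/wrist5.png",d["image"])
E
```

```text
t 5.45 tcp [ 660.2 -225.8   85. ] open 1.003 F [-0.1 -0.   0.3] joints [ 0.04  0.75  0.35  1.78 -0.39  0.67  0.5 ]
shift [ 0.0029  0.001  -0.0024] turn [-0.0016  0.0052  0.0013]
```

View pics/wrist5.png

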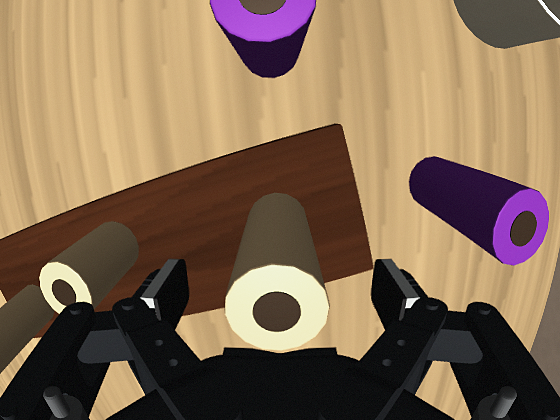

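The prop stands between the open fingers, its top at (277,306). Closing.

Request:
{"fn": "move_arm", "kwargs": {"targets": [[[0.002,0.001,-0.002],[-0.002,0.005,0.001],1],[[0,0,0],[0,0,0],-1],[[0,0,0],[0,0,0],-1],[[0,0,0],[0,0,0],-1],[[0,0,0],[0,0,0],-1],[[0,0,0],[0,0,0],-1],[[0,0,0],[0,0,0],-1],[[0,0,0],[0,0,0],-1],[[0,0,0],[0,0,0],-1]], "newtons": 40}}

```text
t: 6.4
tcp_pos: [658.6, -224.7, 83.5]
orientation: [0.707, 0.035, 0.706, -0.036]
contact_force: [-0.1, 0.4, 0.2]
opening: 0.456
```

```bash
python3 - <<'E'
from h import *
from workcell import r,get_image
st=r.read_state();go(st,[658,-224.5,82],np.radians(-5.8))
d=get_image("side");cv2.imwrite("pics/side5.png",d["image"])
E
```

```text
t 6.4 tcp [ 658.6 -224.7   83.5] open 0.456 F [-0.1  0.4  0.2] joints [ 0.04  0.75  0.35  1.78 -0.39  0.68  0.5 ]
shift [ 0.0015  0.0001 -0.0006] turn [0.0006 0.0009 0.0005]
```

View pics/side5.png

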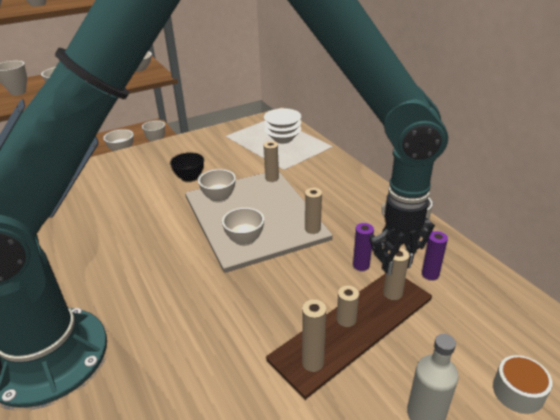

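Gripped (opening 0.456 ≈ 39 mm). Lift.

Request:
{"fn": "move_arm", "kwargs": {"targets": [[[-0.015,0,0],[0,0,0],-1],[[-0.03,0,0],[0,0,0],-1],[[-0.035,0,0],[0,0,0],-1],[[-0.035,0,0],[0,0,0],-1],[[-0.035,0,0],[0,0,0],-1],[[-0.02,0,0],[0,0,0],-1],[[0,0,0],[0,0,0],-1]]}}

```text
t: 7.15
tcp_pos: [654.9, -223.4, 260.7]
orientation: [0.703, 0.037, 0.709, -0.035]
contact_force: [0.7, -1.1, -3.0]
opening: 0.46
```

```bash
python3 - <<'E'
from h import *
from workcell import r,get_image
st=r.read_state();go(st,[481.3,198.6,240],np.radians(-5.8))
d=get_image("wrist");cv2.imwrite("pics/wrist6.png",d["image"])
E
```

```text
t 7.15 tcp [ 654.9 -223.4  260.7] open 0.46 F [ 0.7 -1.1 -3. ] joints [-0.03  0.56  0.46  1.67 -0.28  0.99  0.42]
shift [ 0.0231  0.4022 -0.2154] turn [-0.0005 -0.0079 -0.0019]
```

View pics/wrist6.png

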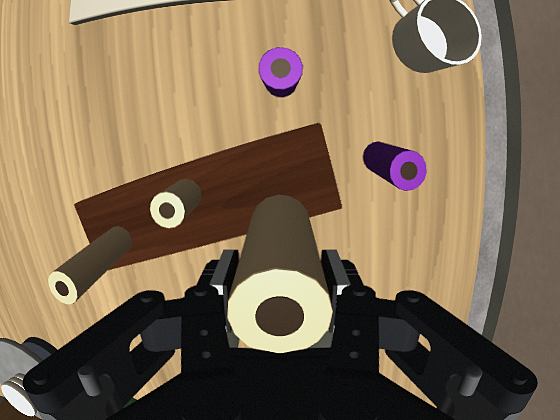

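The prop is lifted and held straight, its top at (280,310), and F_z ≈ −3 N fits its weight. Carrying it to above the gap.

Request:
{"fn": "move_arm", "kwargs": {"targets": [[[0,0.02,-0.01],[0,-0.008,0],-1],[[0,0.035,-0.019],[0,0,0],-1],[[0,0.035,-0.019],[0,0,0],-1],[[0,0.035,-0.019],[0,0,0],-1],[[0,0.035,-0.019],[0,0,0],-1],[[0,0.035,-0.019],[0,0,0],-1],[[0,0.035,-0.019],[0,0,0],-1],[[0,0.035,-0.019],[0,0,0],-1],[[0,0.035,-0.019],[0,0,0],-1],[[0,0.035,-0.019],[0,0,0],-1],[[0,0.025,-0.013],[0,0,0],-1],[[0,0,0],[0,0,0],-1]]}}

```text
t: 8.4
tcp_pos: [475.3, 167.3, 241.5]
orientation: [0.692, 0.034, 0.72, -0.04]
contact_force: [0.3, 0.0, -2.7]
opening: 0.46
```

```bash
python3 - <<'E'
from h import *
from workcell import r,get_image
st=r.read_state();go(st,[481.3,198.6,240],np.radians(-5.8))
E
```

```text
t 8.4 tcp [475.3 167.3 241.5] open 0.46 F [ 0.3  0.  -2.7] joints [-0.76  0.34  0.44  2.08 -0.21  0.8  -0.3 ]
shift [0.001  0.0318 0.0027] turn [-0.004  -0.0383  0.0103]
```

Request:
{"fn": "move_arm", "kwargs": {"targets": [[[0,0.016,0.002],[0,-0.02,0.005],-1],[[0,0.014,0.002],[0,-0.018,0.005],-1],[[0,0,0],[0,0,0],-1],[[0,0,0],[0,0,0],-1]]}}

```text
t: 8.8
tcp_pos: [478.9, 195.3, 237.0]
orientation: [0.704, 0.035, 0.708, -0.039]
contact_force: [0.1, -0.8, -2.5]
opening: 0.461
```

```bash
python3 - <<'E'
from h import *
from workcell import r,get_image
st=r.read_state();go(st,[481.3,198.6,110],np.radians(-5.8))
d=get_image("wrist");d["st"]=st;pickle.dump(d,open("wrist7.pkl","wb"));cv2.imwrite("pics/wrist7.png",d["image"])
E
```

```text
t 8.8 tcp [478.9 195.3 237. ] open 0.461 F [ 0.1 -0.8 -2.5] joints [-0.81  0.35  0.43  2.08 -0.21  0.76 -0.36]
shift [0.127  0.0044 0.0028] turn [-0.0031 -0.0061  0.007 ]
```

View pics/wrist7.png

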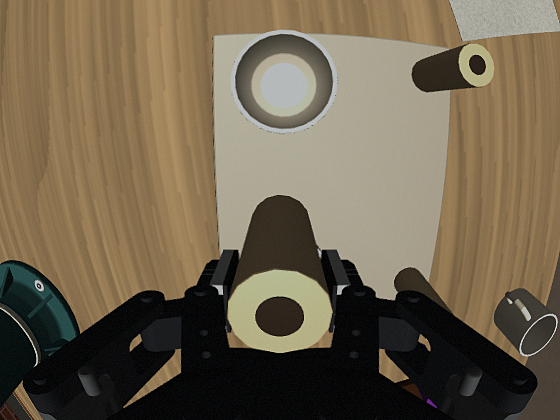

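```bash
python3 - <<'E'
from h import *
from scipy.optimize import least_squares
from scipy.ndimage import map_coordinates
d=pickle.load(open("wrist7.pkl","rb"));g=cv2.GaussianBlur(cv2.cvtColor(d["image"],cv2.COLOR_BGR2GRAY),(0,0),.8).astype(float)
c=(284.5,82);ra=(53,51.5);pts=[]
for a in np.linspace(0,2*np.pi,72,endpoint=False):
    f=np.linspace(.85,1.05,41);u=c[0]+f*ra[0]*np.cos(a);v=c[1]+f*ra[1]*np.sin(a);p=map_coordinates(g,[v,u],order=1);i=p.argmax()
    if 2<i<38: pts.append(wonz(d,u[i],v[i],76)[:2])
pts=np.array(pts);s=least_squares(lambda x:np.hypot(*(pts-x[:2]).T)-x[2],[*pts.mean(0),50],loss="soft_l1");print(len(pts),s.x)
y=np.radians(-5.78);print("gap",s.x[:2]-100*np.array([-np.sin(y),np.cos(y)]))
E
```

```text
72 [491.43932937 298.15078142  47.1906126 ]
gap [481.36842816 198.65918907]
```

Request:
{"fn": "move_arm", "kwargs": {"targets": [[[0.03,0.002,0.001],[-0.002,-0.006,0.007],-1],[[0.03,0,0],[0,0,0],-1],[[0.025,0,0],[0,0,0],-1],[[0,0,0],[0,0,0],-1],[[0,0,0],[0,0,0],-1]]}}

```text
t: 9.35
tcp_pos: [484.0, 192.1, 151.6]
orientation: [0.708, 0.039, 0.704, -0.039]
contact_force: [0.3, -0.3, -1.5]
opening: 0.457
```

```bash
python3 - <<'E'
from h import *
from workcell import r,get_image
st=r.read_state();go(st,[481.5,198.6,110],np.radians(-5.8))
E
```

```text
t 9.35 tcp [484.  192.1 151.6] open 0.457 F [ 0.3 -0.3 -1.5] joints [-0.74  0.48  0.36  2.15 -0.31  0.56 -0.26]
shift [ 0.0416  0.0061 -0.0034] turn [-0.0098  0.0048 -0.0007]
```

The gap from the wrist is (481.4, 198.7) both times. Correcting and lowering.

Request:
{"fn": "move_arm", "kwargs": {"targets": [[[0,0.006,-0.003],[-0.01,0.005,0],-1],[[0.02,0,0],[0,0,0],-1],[[0.02,0,0],[0,0,0],-1],[[0,0,0],[0,0,0],-1],[[0,0,0],[0,0,0],-1]]}}

```text
t: 9.85
tcp_pos: [487.3, 201.5, 117.7]
orientation: [0.71, 0.038, 0.702, -0.033]
contact_force: [0.2, 0.6, -3.2]
opening: 0.46
```

```bash
python3 - <<'E'
from h import *
from workcell import r,get_image
st=r.read_state();go(st,[481.4,198.6,85.5],np.radians(-5.8))
E
```

```text
t 9.85 tcp [487.3 201.5 117.7] open 0.46 F [ 0.2  0.6 -3.2] joints [-0.71  0.53  0.31  2.16 -0.35  0.48 -0.23]
shift [ 0.0321 -0.0038 -0.0059] turn [ 0.001   0.0103 -0.0087]
```

Request:
{"fn": "move_arm", "kwargs": {"targets": [[[0,-0.003,-0.005],[0,0.01,-0.008],-1],[[0.012,0,0],[0,0,0],-1],[[0.01,0,0],[0,0,0],-1],[[0,0,0],[0,0,0],-1],[[0,0,0],[0,0,0],-1]]}}

```text
t: 10.35
tcp_pos: [483.6, 200.3, 97.1]
orientation: [0.708, 0.036, 0.705, -0.034]
contact_force: [-0.0, -0.3, -2.8]
opening: 0.457
```

```bash
python3 - <<'E'
from h import *
from workcell import r,get_image
st=r.read_state();go(st,[481.4,198.6,85.5],np.radians(-5.8))
E
```

```text
t 10.35 tcp [483.6 200.3  97.1] open 0.457 F [-0.  -0.3 -2.8] joints [-0.69  0.57  0.29  2.17 -0.36  0.44 -0.21]
shift [ 0.0116 -0.0019 -0.002 ] turn [ 0.0019  0.0042 -0.0035]
```

Request:
{"fn": "move_arm", "kwargs": {"targets": [[[0,-0.002,-0.002],[0.002,0.004,-0.003],-1],[[0.004,0,0],[0,0,0],-1],[[0.004,0,0],[0,0,0],-1],[[0,0,0],[0,0,0],-1],[[0,0,0],[0,0,0],-1]]}}

```text
t: 10.85
tcp_pos: [481.4, 198.1, 88.4]
orientation: [0.706, 0.036, 0.706, -0.036]
contact_force: [0.2, 0.9, -2.6]
opening: 0.455
```

```bash
python3 - <<'E'
from h import *
from workcell import r,get_image
st=r.read_state();go(st,[481.4,198.6,85.5],np.radians(-5.8))
d=get_image("side");cv2.imwrite("pics/side8.png",cv2.resize(d["image"][110:280,150:350],(700,595),interpolation=cv2.INTER_CUBIC))
E
```

```text
t 10.85 tcp [481.4 198.1  88.4] open 0.455 F [ 0.2  0.9 -2.6] joints [-0.68  0.58  0.28  2.18 -0.37  0.43 -0.21]
shift [ 0.0029  0.0005 -0.    ] turn [-0.0008 -0.0001 -0.0001]
```

View pics/side8.png

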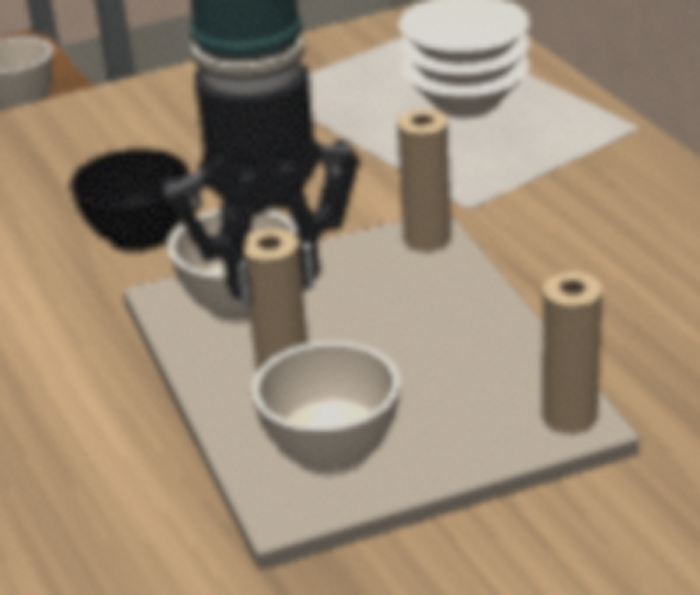

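Side crop: the prop, top at crop (271,245), hangs upright between the bowls, and neither bowl has moved. I lower the last ~3 mm in small steps.

Request:
{"fn": "move_arm", "kwargs": {"targets": [[[0.0015,0,0],[0,0,0],-1],[[0.001,0,0],[0,0,0],-1],[[0,0,0],[0,0,0],-1]]}}

```text
t: 11.2
tcp_pos: [481.6, 198.3, 85.9]
orientation: [0.706, 0.036, 0.706, -0.036]
contact_force: [-0.6, -0.5, -3.2]
opening: 0.461
```

```bash
python3 - <<'E'
from h import *
from workcell import r
go(r.read_state(),[481.4,198.6,85.5],np.radians(-5.8))
E
```

```text
t 11.2 tcp [481.6 198.3  85.9] open 0.461 F [-0.6 -0.5 -3.2] joints [-0.68  0.58  0.28  2.18 -0.37  0.42 -0.21]
shift [ 0.0004  0.0003 -0.0003] turn [-0.0007  0.0004 -0.0005]
```

Not yet in contact; 1 mm steps while watching the force.

Request:
{"fn": "move_arm", "kwargs": {"targets": [[[0.001,0,0],[0,0,0],-1],[[0,0,0],[0,0,0],-1]]}}

```text
t: 11.4
tcp_pos: [482.0, 198.4, 85.5]
orientation: [0.706, 0.036, 0.706, -0.036]
contact_force: [0.1, -0.1, -3.4]
opening: 0.457
```

Request:
{"fn": "move_arm", "kwargs": {"targets": [[[0.001,0,0],[0,0,0],-1],[[0,0,0],[0,0,0],-1]]}}

```text
t: 11.6
tcp_pos: [482.3, 198.5, 85.5]
orientation: [0.707, 0.037, 0.706, -0.035]
contact_force: [0.6, 0.5, -3.0]
opening: 0.457
```

Request:
{"fn": "move_arm", "kwargs": {"targets": [[[0.002,0,-0.0005],[0,0,0],-1],[[0,0,0],[0,0,0],-1]]}}

```text
t: 11.8
tcp_pos: [483.1, 198.9, 85.7]
orientation: [0.707, 0.038, 0.705, -0.035]
contact_force: [0.2, 0.2, -3.1]
opening: 0.457
```

```bash
python3 - <<'E'
from h import *
from workcell import r
go(r.read_state(),[481.4,198.6,84],np.radians(-5.8))
E
```

```text
t 11.8 tcp [483.1 198.9  85.7] open 0.457 F [ 0.2  0.2 -3.1] joints [-0.67  0.59  0.27  2.18 -0.38  0.42 -0.2 ]
shift [ 0.0017 -0.0005 -0.0016] turn [-0.0016  0.0024 -0.0043]
```

Request:
{"fn": "move_arm", "kwargs": {"targets": [[[0.001,-0.0005,-0.0016],[-0.001,0.002,-0.004],-1],[[0.002,0,0],[0,0,0],-1],[[0.002,0,0],[0,0,0],-1]]}}

```text
t: 12.1
tcp_pos: [483.6, 199.0, 85.0]
orientation: [0.707, 0.038, 0.705, -0.035]
contact_force: [-4.9, -2.8, 24.3]
opening: 0.454
```

```bash
python3 - <<'E'
from h import *
from workcell import r
go(r.read_state(),[481.4,198.6,84],np.radians(-5.8))
E
```

```text
t 12.1 tcp [483.6 199.   85. ] open 0.454 F [-4.9 -2.8 24.3] joints [-0.67  0.59  0.27  2.17 -0.38  0.42 -0.2 ]
shift [ 0.001  -0.0007 -0.0021] turn [-0.002   0.0024 -0.0038]
```

Contact made, but with 24 N and 2 mm off in x. Ease up, recentre, and set down again more softly.

Request:
{"fn": "move_arm", "kwargs": {"targets": [[[-0.004,0,0],[0,0,0],-1],[[0,0,0],[0,0,0],-1]]}}

```text
t: 12.3
tcp_pos: [483.6, 199.0, 89.4]
orientation: [0.707, 0.038, 0.705, -0.035]
contact_force: [0.5, 0.1, -2.4]
opening: 0.462
```

```bash
python3 - <<'E'
from h import *
from workcell import r
go(r.read_state(),[481.4,198.6,85],np.radians(-5.8))
E
```

```text
t 12.3 tcp [483.6 199.   89.4] open 0.462 F [ 0.5  0.1 -2.4] joints [-0.68  0.58  0.28  2.17 -0.37  0.43 -0.21]
shift [ 0.0044 -0.0007 -0.0022] turn [-0.002   0.0029 -0.004 ]
```

Request:
{"fn": "move_arm", "kwargs": {"targets": [[[0,-0.0007,-0.0025],[-0.002,0.003,-0.004],-1],[[0.002,0,0],[0,0,0],-1],[[0,0,0],[0,0,0],-1]]}}

```text
t: 12.6
tcp_pos: [479.5, 198.5, 85.6]
orientation: [0.705, 0.035, 0.707, -0.036]
contact_force: [-0.4, 0.8, -2.3]
opening: 0.457
```

```bash
python3 - <<'E'
from h import *
from workcell import r
go(r.read_state(),[481.4,198.6,85],np.radians(-5.8))
E
```

```text
t 12.6 tcp [479.5 198.5  85.6] open 0.457 F [-0.4  0.8 -2.3] joints [-0.68  0.59  0.28  2.18 -0.37  0.43 -0.21]
shift [0.0006 0.0003 0.0019] turn [ 0.0011 -0.0026  0.0022]
```

Request:
{"fn": "move_arm", "kwargs": {"targets": [[[0.0008,0.0002,0.001],[0.001,-0.0015,0.001],-1],[[0.0012,0,0],[0,0,0],-1]]}}

```text
t: 12.8
tcp_pos: [479.7, 198.6, 85.1]
orientation: [0.705, 0.035, 0.708, -0.036]
contact_force: [-2.9, -1.4, 20.9]
opening: 0.463
```

```bash
python3 - <<'E'
from h import *
from workcell import r
go(r.read_state(),[481.4,198.6,85],np.radians(-5.8))
E
```

```text
t 12.8 tcp [479.7 198.6  85.1] open 0.463 F [-2.9 -1.4 20.9] joints [-0.68  0.59  0.27  2.18 -0.37  0.43 -0.21]
shift [0.0001 0.0002 0.0017] turn [ 0.0002 -0.0044  0.0008]
```

Request:
{"fn": "move_arm", "kwargs": {"targets": [[[-0.0003,0,0],[0,0,0],-1],[[0,0,0],[0,0,0],-1]]}}

```text
t: 13.0
tcp_pos: [480.0, 198.6, 85.8]
orientation: [0.705, 0.036, 0.708, -0.036]
contact_force: [-0.5, -0.3, -2.5]
opening: 0.457
```

```bash
python3 - <<'E'
from h import *
from workcell import r
go(r.read_state(),[481.4,198.6,85],np.radians(-5.8))
E
```

```text
t 13.0 tcp [480.  198.6  85.8] open 0.457 F [-0.5 -0.3 -2.5] joints [-0.68  0.59  0.27  2.18 -0.37  0.43 -0.21]
shift [0.0008 0.0002 0.0014] turn [-0.     -0.0038  0.0003]
```

Request:
{"fn": "move_arm", "kwargs": {"targets": [[[0.001,0,0.0008],[0,-0.002,0],-1],[[0.0006,0,0],[0,0,0],-1],[[0.0003,0,0],[0,0,0],0.2],[[0,0,0],[0,0,0],0.2],[[0,0,0],[0,0,0],0.2],[[0,0,0],[0,0,0],0.2]], "newtons": 20}}

```text
t: 13.6
tcp_pos: [481.4, 198.9, 84.7]
orientation: [0.706, 0.036, 0.707, -0.036]
contact_force: [-0.0, 0.7, -0.4]
opening: 0.597
```

```bash
python3 - <<'E'
from h import *
from workcell import r,get_image
st=r.read_state();go(st,[481.4,198.6,85],np.radians(-5.8))
d=get_image("wrist");d["st"]=st;pickle.dump(d,open("wrist9.pkl","wb"));cv2.imwrite("pics/wrist9.png",d["image"])
E
```

```text
t 13.6 tcp [481.4 198.9  84.7] open 0.597 F [-0.   0.7 -0.4] joints [-0.68  0.59  0.27  2.18 -0.38  0.42 -0.2 ]
shift [-0.0003 -0.0003 -0.    ] turn [-0.0002 -0.0019 -0.0007]
```

View pics/wrist9.png

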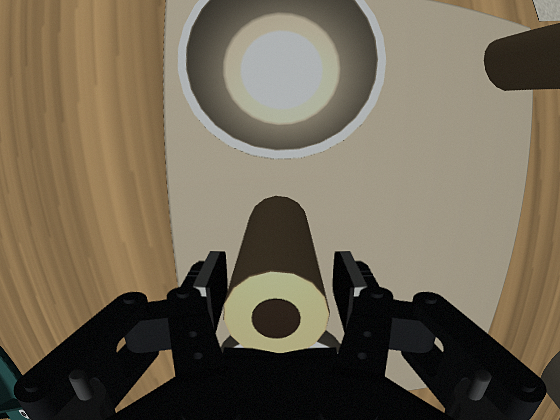

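The prop stands free, its top at (276,312), with clearance on both sides. Open fully and rise.

Request:
{"fn": "move_arm", "kwargs": {"targets": [[[0,0,0],[0,0,0],1],[[0,0,0],[0,0,0],1],[[0,0,0],[0,0,0],1],[[-0.01,0,0],[0,0,0],1],[[-0.02,0,0],[0,0,0],1],[[-0.03,0,0],[0,0,0],1],[[-0.03,0,0],[0,0,0],1],[[-0.03,0,0],[0,0,0],1],[[-0.03,0,0],[0,0,0],1],[[-0.03,0,0],[0,0,0],1],[[0,0,0],[0,0,0],1],[[0,0,0],[0,0,0],1]]}}

```text
t: 14.85
tcp_pos: [481.0, 197.6, 275.9]
orientation: [0.705, 0.037, 0.707, -0.036]
contact_force: [-0.8, 0.9, -0.4]
opening: 1.001
```

```bash
python3 - <<'E'
from h import *
from workcell import r,get_image
st=r.read_state();go(st,[481.4,198.6,85],np.radians(-5.8))
d=get_image("wrist");d["st"]=st;pickle.dump(d,open("wrist10.pkl","wb"));cv2.imwrite("pics/wrist10.png",d["image"])
d=get_image("side");pickle.dump(d,open("side10.pkl","wb"));cv2.imwrite("pics/side10.png",d["image"])
E
```

```text
t 14.85 tcp [481.  197.6 275.9] open 1.001 F [-0.8  0.9 -0.4] joints [-0.84  0.3   0.46  2.04 -0.18  0.85 -0.38]
shift [0.1909 0.0007 0.0008] turn [-0.0019 -0.0025 -0.0018]
```

View pics/wrist10.png

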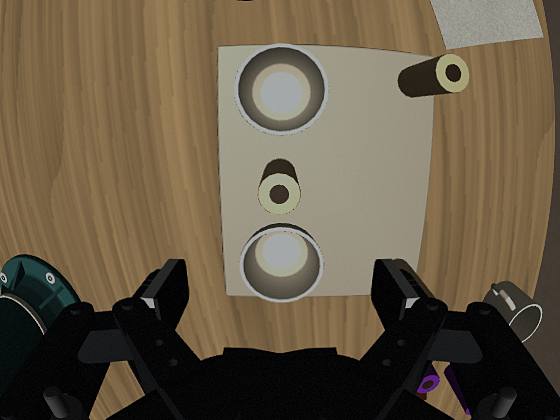

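View pics/side10.png

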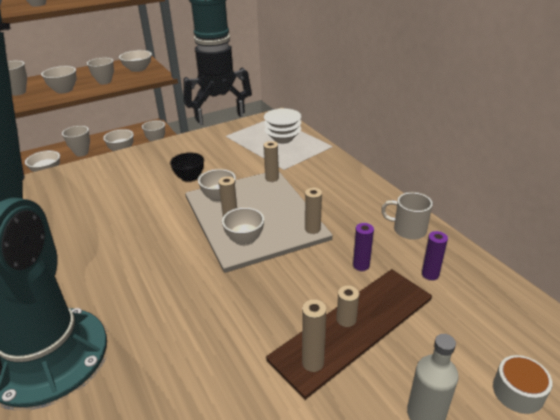

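Wrist view: bowl A (281,90), prop top (279,193), bowl B (283,263). I check the placement numerically.

```bash
python3 - <<'E'
from h import *
from scipy.optimize import least_squares
from scipy.ndimage import map_coordinates
d=pickle.load(open("wrist10.pkl","rb"));g=cv2.GaussianBlur(cv2.cvtColor(d["image"],cv2.COLOR_BGR2GRAY),(0,0),.8).astype(float)
C=[]
for c,ra in (((281.5,89.5),(47,46)),((283,264),(41,38))):
    pts=[]
    for a in np.linspace(0,2*np.pi,72,endpoint=False):
        f=np.linspace(.85,1.08,41);u=c[0]+f*ra[0]*np.cos(a);v=c[1]+f*ra[1]*np.sin(a);p=map_coordinates(g,[v,u],order=1);i=p.argmax()
        if 2<i<38: pts.append(wonz(d,u[i],v[i],76)[:2])
    pts=np.array(pts);s=least_squares(lambda x:np.hypot(*(pts-x[:2]).T)-x[2],[*pts.mean(0),50],loss="soft_l1");print(len(pts),s.x);C.append(s.x[:2])
m=(C[0]+C[1])/2;D=(C[0]-C[1]);L=np.linalg.norm(D);D/=L
P=wonz(d,*ring(d,(255,168,305,218),185),128)[:2]
print("L",L,"mid",m,"prop",P,"along",(P-m)@D,"across",(P-m)@[D[1],-D[0]])
E
```

```text
72 [491.53790349 298.17906206  47.32993778]
72 [471.36142069  98.92980969  47.27599066]Traceback (most recent call last):
  File "<stdin>", line 13, in <module>
  File "h.py", line 29, in ring
    ys,xs=np.where(l==i);(u,v),ab,an=cv2.fitEllipse(cv2.convexHull(np.c_[xs,ys].astype(np.float32)));print("ring",u+x0,v+y0,ab);return u+x0,v+y0
                                     ~~~~~~~~~~~~~~^^^^^^^^^^^^^^^^^^^^^^^^^^^^^^^^^^^^^^^^^^^^^^^^^
cv2.error: OpenCV(4.12.0) /io/opencv/modules/imgproc/src/shapedescr.cpp:361: error: (-201:Incorrect size of input array) There should be at least 5 points to fit the ellipse in function 'fitEllipseNoDirect'
```

```bash
python3 - <<'E'
from h import *
d=pickle.load(open("wrist10.pkl","rb"));g=cv2.cvtColor(d["image"],cv2.COLOR_BGR2GRAY)
m=(g[180:208,265:295]<110).astype(np.uint8);n,l,s,c=cv2.connectedComponentsWithStats(m);i=l[13,14];u,v=c[i]+[265,180];print(s[i],u,v)
A=np.array([491.54,298.18]);B=np.array([471.36,98.93]);mid=(A+B)/2;D=(A-B)/np.linalg.norm(A-B)
P=wonz(d,u,v,128)[:2];print(np.linalg.norm(A-B),mid,P,"along",(P-mid)@D,"across",(P-mid)@[D[1],-D[0]])
E
```

```text
[  5   5  19  19 295] 278.9491525423729 193.9593220338983
200.26930593578237 [481.45  198.555] [479.22194957 197.99840453] along -0.7782705624439793 across -2.160625416479191
```

The prop is within about 2 mm of the gap, the bowls have not moved, and the robot is clear. Handing in.

```bash
python3 -c "
from workcell import job
print(job.job_done())"
```

```text
the job is handed in; nothing more can be done
None
```

I moved the 110 mm prop from the far end of the ware board to the kiln shelf. It stands upright between the two bowls, and I handed the job in at about 15 s on the robot's clock.

**Placement:** the last wrist view puts the prop's top 0.8 mm off the midpoint along the bowl line and 2.2 mm across it.

**Bowls:** both were within about 0.3 mm of where I measured them before placing. The distance between their centres read 200.3 mm.

**Release:** the gripper was fully open, and the tool stood about 150 mm above the prop with no contact force.

**Set-down:** the first touch reached 24 N, so I eased up and re-centred. The second read 21 N. I eased up again, then lowered the last half millimetre and let go.

**Disagreement:** the top and side cameras differed from the wrist camera by about 3 mm. I used the wrist values, which repeated to within 0.3 mm.

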